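# Gauge the sawn tubes and scrap the ones that fail

### The arm

A 6-joint arm with a two-finger parallel gripper is mounted at the origin on the work surface. World frame = base frame: x ahead of the robot, y to its left, z up, the work surface at z = 0. Lengths are in m, angles in degrees, forces in N, time in s.
With the tool pointing down it reaches from about 0.3 to 0.75 m from the base axis. Payload 8.5 kg.
Tool frame: the origin (TCP) lies at the very end of the fingers, on their centre line; the grasp point (between the pads) lies env.pinch_z behind it (env.pinch_z is the distance from the TCP to the grasp point, in m); z points along the fingers, y is the line along which they close (so a half turn about z gives the same grasp; the last joint's range is limited). The gripper opens to 85 mm and grips with 20 to 120 N. Pads are 22 mm wide; open, the fingers measure 114 mm over their backs; the gripper's body (76 mm by 85 mm) begins 54 mm behind the grasp point. The pads swing forward as they close: fully open they stand 13 mm farther back than shut.
Start: joints at [54.414, 21.807, 74.336, -0, 83.858, -12.336], TCP at [0.217, 0.505, 0.197] pointing down, gripper open.
Joint ranges: [-178.18, 178.18], [-50.72, 133.34], [12.68, 142.11], [-81.47, 261.47], [9.98, 163.14], [-165.26, 165.26]. Speed limits (degrees/s): [136.94, 136.94, 180, 180, 180, 180].

### API

Orientations are given as a 3x3 rotation matrix whose columns are the frame's x, y, z axes.
In Python, from rig import telemetry, get_image, env gives the robot as it stands. The module is installed in compiled form; this text tells all that it offers.
- The arm moves only by the tool apply_moves, never from a script. Its argument "series" is a list of rows, each a list of 7 numbers: the shift along the tool's x, y, z in mm, then the turn, a rotation vector about the tool's x, y, z in degrees, then the opening, from 0 (shut) to 1 (fully open). A call has 1 to 12 rows; each row shifts and turns the commanded pose from where the row before left it, along the tool's axes as they then stand; what a row does not reach is not made up. A row lasts 1/8 s, in which the tool goes at most 62.5 mm and 10.7 degrees, less where a joint would pass 70% of its speed; a pose out of reach is approached as far as the arm can. A call with a gripper value outside its range is refused whole. The fingers move at their own pace and stop on an object; "grip_force" is the grip in N (left out, the last holds). Time passes only in rows, so rows that do not move let the fingers close. It gives the time, the measured TCP pose, the force, the opening and the grip force at its end, in the units of the state.
- telemetry.observe(): the state, without advancing time (a new reading comes with each control period).
- get_image(name): name is "side" or "top"; returns a dict with "frame" (480x640x3 uint8, red, green, blue), "z_map" (480x640 float32, m along the optical axis (not along the pixel's ray), 0 where there is no reading), "vertical_fov" (degrees; the focal length in pixels is half the picture's height over the tangent of half this angle, whatever the lens; pixels are square), "cx", "cy" (the principal point, pixels), "eye" and "attitude" of the camera in the world. Camera axes: x right, y up, looking along -z (the intrinsics and any distortion apply to the point x, -y, -z); pixel columns grow to the right and rows downward; lengths in m; the calibration is good to about 2 mm. A picture is of the moment at which its call begins.
- env.close_job(): hands the job in; it is judged then, once.
The state is a dict: "time_s": time; "q": joint angles; "qvel": joint speeds; "joint_efforts": joint torques, N m; "position": TCP position; "tool_rot": TCP orientation; "ft_force": force on the tool from outside, world axes, zero at the start; "wrist_torque": the same for the moment, N m; "grip_width": finger opening in m; "gripper_force": force on a finger pad.
Only numpy, scipy, OpenCV 4.12 (cv2) and the standard library are available. Lean on these libraries where they do the work, as an engineer would, in place of code of your own. Each camera call takes 0.05 s, during which the arm holds its last target. There are 200 camera calls.

### The job

Take the plug gauge by its red handle and try it gently in the upright tube in the yellow nest, then in the tube in the blue nest: lower it into the bore until either its dark collar rests on the tube (good) or the gauge is stopped inside the bore, about a third of the way down (faulty), and never force it (25 N is too much). Stand the gauge back in its aluminium stand, then put every tube that failed, be it none, one or both, into the red scrap bin, and leave a tube that passed standing in its nest. Leave the tubes waiting in the plywood rack, the oil bottle and the wrench alone.

Things in the scene. Friction and masses are not known exactly. Their poses are not given: they have to be found in the camera images.
- gauge_grip (a point): middle of the plug gauge's red square handle, 22 x 22 mm, 68 mm long (34 mm either side of this point), where to grasp it; z up along the gauge, x and y square to the handle's faces. Under the handle is a dark round collar 40 mm across, 6 mm thick, its underside 42 mm below this point. 0.26 kg. Starts upright in the stand, nose down
- gauge_nose (a point): centre of the gauge's flat nose, its lowest point, 78 mm below gauge_grip; z up along the gauge. The brass plug from the nose up to the collar is round, 30 mm across, 36 mm long; its last 3 mm taper to 27 mm at the nose
- stand_floor (a point): middle of the pocket floor of the fixed aluminium gauge stand; floor 8 mm above the bench, pocket 36 x 36 mm, 24 mm deep, open at the top; the gauge stands in it on its nose. x and y square to the stand
- nest_yellow: fixed yellow nest: 62 x 62 mm block, 24 mm high, with a recess 42 x 42 mm, 12 mm deep, holding one tube with 1 mm play each side. Origin: centre of its underside, 8 mm above the bench; the tube stands 12 mm above the origin, its mouth is 62 mm above it. The recess floor is sprung: under a push of more than about 1 N on the tube it sinks 1 mm per 2 N, at most 6 mm, then it is hard
- nest_blue: the same nest in blue, 110 mm beside the yellow one (on either side)
- rack: plywood waiting rack, fixed, 62 x 190 mm, beyond the nests as seen from the robot, holding two more tubes that wait their turn; not to be touched. Origin: centre of its underside, on the bench
- tube_1_mid (a point): centre (half-way up, on the axis) of a square steel tube standing upright: 40 x 40 mm outside, 4 mm walls, bore 32 x 32 mm, 50 mm high, mouth 25 mm above this point; z up, x and y square to its faces; 0.22 kg. Two of the four tubes stand in the nests, two in the rack, changing every time; the number means nothing
- tube_2_mid (a point): centre of a like tube. In every tube two weld beads run down inside its +x and -x walls from 12 mm below the mouth. Sound tube: beads flat, the gauge goes down 36 mm until its collar rests on the mouth. Faulty: beads 4 mm proud, the gauge stops with its nose 12 mm below the mouth. None, one or both of the tubes in the nests may be faulty
- tube_3_mid (a point): centre of a like tube: see tube_1_mid and tube_2_mid
- tube_4_mid (a point): centre of a like tube: see tube_1_mid and tube_2_mid
- scrap_bin: red open scrap bin, fixed, 180 x 180 mm, 55 mm high, 4 mm walls and floor. Origin: centre of its underside, on the bench; x, y along its sides
- oil_mid (a point): bystander: centre of a yellow oil bottle, 52 mm across, 130 mm high, standing
- wrench: bystander: a steel wrench lying on the bench, 150 mm long, x along it
Not all that is in view belongs to the job. Leave any orange look-alike of the part that bears tube_2_mid alone.

How it is judged:
By the outcome, as a careful person would: the job done as asked, in the order asked, and still so for the second after the job is handed in, with the robot touching nothing.
It also fails if it takes over 72 s, if anything falls off the work surface, if the arm or the gripper's body presses on something with over 40 N, if the wrist force passes 120 N, or if a joint passes its speed limit or range.

## Working session

There is one attempt and no reset: what is moved stays moved. The work goes in short steps, Python scripts to look and compute and a tool call to move; the robot and the scene stay as the last step left them, time stands still between calls to the robot, and variables do not carry over. Pictures are saved under pics/ and viewed, at most 10 in all, crops included, and the job is handed in when it is done.

Besides the shell and the picture viewer there is one more tool, called after ">>>" in YAML: its name, and indented under it one key for each argument. apply_moves: Moves the arm, as the interface text tells. Its arguments: {"type":"object","properties":{"series":{"type":"array"},"grip_force":{"type":"number"}},"required":["series"]}

```bash
mkdir -p pics
python3 - <<'E'
from rig import telemetry, get_image, env
import cv2,numpy as np
print(env.pinch_z)
s=telemetry.observe();print(s)
for n in("top","side"):
    g=get_image(n);np.savez(n+".npz",**g)
    print(n,{k:v for k,v in g.items() if k not in("frame","z_map")})
    cv2.imwrite(f"pics/{n}0.png",g["frame"][:,:,::-1])
E
```

```text
0.0187
{'time_s': 0.0, 'q': array([ 5.44139341e+01,  2.18441014e+01,  7.43859612e+01, -1.67509346e-03,
        8.38570187e+01, -1.23379824e+01]), 'qvel': array([-0.03363586, -0.05332032, -0.01334977,  0.00184367, -0.04293363,
        0.01125793]), 'joint_efforts': array([-8.47374722e-04, -4.48458552e+01, -2.31283361e+01, -1.65593242e-04,
        4.76016270e-03,  4.18957507e-05]), 'position': array([0.21691671, 0.50504317, 0.19587555]), 'tool_rot': array([[-9.18805530e-01,  3.94709586e-01, -8.60802135e-04],
       [ 3.94710414e-01,  9.18804723e-01, -1.25292516e-03],
       [ 2.96367496e-04, -1.49096213e-03, -9.99998845e-01]]), 'ft_force': array([ 1.21715829, -0.41689664, -0.64523079]), 'wrist_torque': array([-0.04994868,  0.00332118, -0.00894591]), 'gripper_force': 0.0, 'grip_width': 0.08554203266908646}
top {'vertical_fov': 53.56705409191591, 'cx': 318.4171950685114, 'cy': 237.39336060792365, 'eye': array([ 0.51982804, -0.01706974,  1.02505292]), 'attitude': array([[-7.67722069e-03,  9.96741250e-01, -8.02990721e-02],
       [-9.99970493e-01, -7.67404009e-03,  3.48221458e-04],
       [-2.69131607e-04,  8.02993762e-02,  9.96770755e-01]])}
side {'vertical_fov': 47.92442412243613, 'cx': 314.9502876315362, 'cy': 244.94125644341088, 'eye': array([ 0.24768914, -1.01417457,  0.71121452]), 'attitude': array([[ 0.9468072 ,  0.15768575, -0.28051974],
       [-0.32168405,  0.48731155, -0.81181699],
       [ 0.00868854,  0.8588729 ,  0.51211507]])}
```

View pics/top0.png

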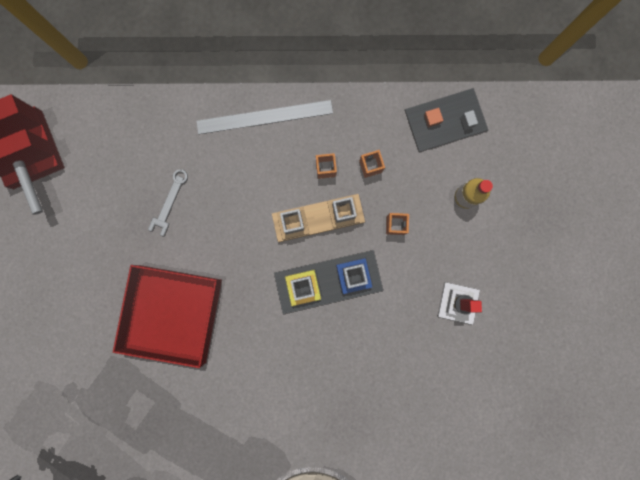

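View pics/side0.png

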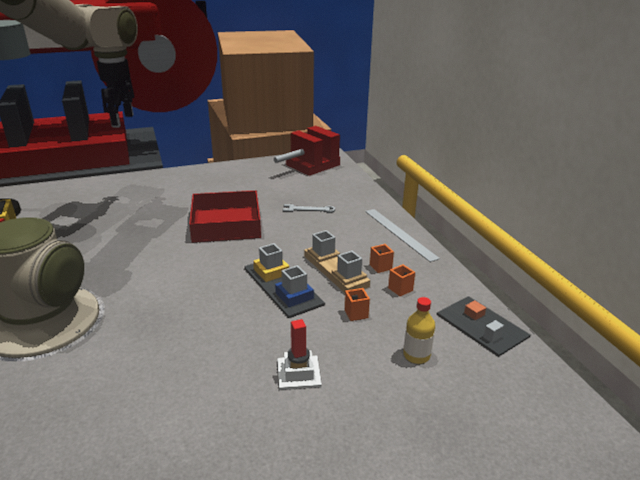

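The red things that could be taken for the gauge handle are the oil bottle cap at top (485,186), the handle at top (475,306) and side (298,338), and the bin at (168,316). The handle standing in the white stand is the gauge. The grey tubes at (302,289) in yellow and (356,276) in blue are the ones to test. The orange tubes at (326,165), (372,162) and (398,223) and the rack tubes at (291,221) and (344,209) stay untouched.

```bash
cat > h.py <<'E'
import cv2,numpy as np
def cam(g):
    f=240/np.tan(np.radians(float(g["vertical_fov"]))/2); return f,float(g["cx"]),float(g["cy"]),g["eye"],g["attitude"]
def cast(g,uv,z):
    f,cx,cy,e,A=cam(g); uv=np.atleast_2d(uv).astype(float)
    d=np.c_[(uv[:,0]-cx)/f,-(uv[:,1]-cy)/f,-np.ones(len(uv))]@A.T
    return e+d*((z-e[2])/d[:,2])[:,None]
def proj(g,p):
    f,cx,cy,e,A=cam(g); c=(np.atleast_2d(p)-e)@A
    return np.c_[cx+f*c[:,0]/-c[:,2],cy-f*c[:,1]/-c[:,2]]
def cloud(g):
    f,cx,cy,e,A=cam(g); v,u=np.mgrid[:480,:640]; Z=g["z_map"]
    return e+(np.stack([(u-cx)/f,-(v-cy)/f,-np.ones_like(Z)],-1)*Z[...,None])@A.T
def rect(g,mask,z):
    "min-area rectangle, on the plane z, of the biggest blob"
    c=max(cv2.findContours(mask.astype(np.uint8),0,cv2.CHAIN_APPROX_NONE)[0],key=cv2.contourArea)
    (x,y),s,a=cv2.minAreaRect((cast(g,c[:,0],z)[:,:2]*1000).astype(np.float32))
    return np.round([x,y,*s,a%90],1)
def box(m,u0,v0,u1,v1):
    o=np.zeros_like(m);o[v0:v1,u0:u1]=m[v0:v1,u0:u1];return o
E
python3 - <<'E'
from h import *
T=dict(np.load("top.npz"));S=dict(np.load("side.npz"))
C=cloud(T);D=cloud(S)
def zr(C,m): return np.round(np.percentile(C[m][:,2]*1000,[2,50,98]),1), np.round(np.median(C[m],0)*1000,1), m.sum()
for n,b,z in (("ytube",(285,270,322,308),.07),("btube",(338,258,375,295),.07),("rackL",(276,203,306,240),0),("rackR",(330,192,360,225),0)):
    h=C[...,2]; zz=z or np.median(np.sort(h[b[1]:b[3],b[0]:b[2]].ravel())[-60:])
    m=box(abs(h-zz)<.008,*b); print(n,round(zz,4),zr(C,m),rect(T,m,zz))
def hsv(g): return cv2.cvtColor(g["frame"],cv2.COLOR_RGB2HSV)
H=hsv(T);red=((H[...,0]<6)|(H[...,0]>174))&(H[...,1]>150)
m=box(red&(abs(C[...,2]-.12)<.006),455,295,490,320);print("gauge top",zr(C,m),rect(T,m,.12))
m=box(red&(abs(C[...,2]-.055)<.006),100,250,235,380);print("bin",zr(C,m),rect(T,m,.055))
m=box((H[...,1]<40)&(H[...,2]>110)&(abs(C[...,2]-.032)<.006),435,278,485,330);print("stand",zr(C,m),rect(T,m,.032))
yl=(abs(H[...,0]-25)<5)&(H[...,1]>150);bl=(abs(H[...,0]-112)<9)&(H[...,1]>120)
for n,mm,b in(("yn",yl,(280,265,325,310)),("bn",bl,(330,250,380,300))):
    m=box(mm&(abs(C[...,2]-.032)<.006),*b);print(n,zr(C,m),rect(T,m,.032))
# side
H=hsv(S);red=((H[...,0]<6)|(H[...,0]>174))&(H[...,1]>150)
m=box(red&(abs(D[...,2]-.12)<.004),280,310,320,365);print("side gauge top",zr(D,m),rect(S,m,.12))
for n,b in (("ytube",(255,238,286,270)),("btube",(278,262,310,294))):
    m=box(abs(D[...,2]-.07)<.004,*b);print("side",n,zr(D,m),rect(S,m,.07))
a=cv2.resize(T["frame"][240:330,260:500],None,fx=3.3,fy=3.3,interpolation=2)
b=cv2.resize(S["frame"][230:395,235:335],None,fx=1.8,fy=1.8,interpolation=2)
c=np.zeros((600,800,3),np.uint8);c[:a.shape[0],:a.shape[1]]=a[:,:800];c[300:300+b.shape[0],:b.shape[1]]=b
cv2.imwrite("pics/crop.png",c[...,::-1])
E
```

```text
ytube 0.07 (array([65.2, 68.7, 72.3]), array([493.7,  16.4,  68.7]), np.int64(147)) [495.5  16.2  39.8  39.8  12.4]
btube 0.07 (array([64.2, 69.2, 72.3]), array([518.8, -91.1,  69.2]), np.int64(154)) [519.2 -90.9  40.1  39.9  13.2]
rackL 0.0709 (array([65.2, 68.9, 72.9]), array([632.3,  37.8,  68.9]), np.int64(159)) [631.4  36.8  40.6  39.8  12.4]
rackR 0.0705 (array([64.2, 68.7, 72.1]), array([656.2, -70. ,  68.7]), np.int64(161)) [655.2 -70.2  40.5  40.2  12.4]
gauge top (array([114.3, 116.8, 121.4]), array([ 460.4, -313.8,  116.8]), np.int64(113)) [ 460.6 -311.2   20.8   18.7   89.6]
bin (array([49.5, 53.7, 57.1]), array([405.8, 244.6,  53.7]), np.int64(450)) [407.4 222.7  81.3 194.9  51.4]
stand (array([26.7, 31.1, 35.1]), array([ 465.2, -302.7,   31.1]), np.int64(235)) [ 459.9 -313.5   51.6   49.8   77.1]Traceback (most recent call last):
  File "<stdin>", line 15, in <module>
  File "<stdin>", line 4, in zr
    return _quantile_unchecked(
        a, q, axis, out, overwrite_input, method, keepdims, weights)
    return _ureduce(a,
                    func=_quantile_ureduce_func,
    ...<5 lines>...
                    overwrite_input=overwrite_input,
                    method=method)
    r = func(a, **kwargs)
    result = _quantile(arr,
                       quantiles=q,
    ...<2 lines>...
                       out=out,
                       weights=wgt)
    slices_having_nans = np.isnan(arr[-1, ...])
                                  ~~~^^^^^^^^^
IndexError: index -1 is out of bounds for axis 0 with size 0
```

Run:
```python
from h import *
T=dict(np.load("top.npz"));S=dict(np.load("side.npz"))
C=cloud(T);D=cloud(S)
def show(n,g,m,z):
    print(n,m.sum(), rect(g,m,z) if m.sum()>8 else "-")
def hsv(g): return cv2.cvtColor(g["frame"],cv2.COLOR_RGB2HSV)
H=hsv(T);red=((H[...,0]<6)|(H[...,0]>174))&(H[...,1]>150)
for p in((288,302),(340,277)): print(H[p[0]-10 if p[1]==302 else p[0],p[1]-0],H[p[0]+13,p[1]])
gm=box(red,455,290,495,322); print("V rows",[ (v,H[v,476,2]) for v in range(298,316)],"cols",[(u,H[307,u,2]) for u in range(458,486)])
show("gauge bright",T,gm&(H[...,2]>170),.12)
show("bin all",T,box(red,100,250,235,380),.055)
nest=(H[...,1]>110)
for n,b in(("yn",(280,265,325,310)),("bn",(330,252,380,300))): show(n,T,box(nest,*b),.032)
Hs=hsv(S);rs=((Hs[...,0]<6)|(Hs[...,0]>174))&(Hs[...,1]>150)
print("side V col298",[(v,Hs[v,298,2]) for v in range(316,330)])
m=box(rs,280,310,320,372);ys,xs=np.nonzero(m);print("side handle bbox",xs.min(),xs.max(),ys.min(),ys.max())
P=np.array([.4606,-.3112,.12]);print("proj of handle ctr top/bot in side",proj(S,[P,P-[0,0,.068]]))
c0=[xs[(ys==v)].mean() for v in range(328,350)];print("mean col rows 328..",np.round(c0[::5],1))
for n,p,b in (("y",[.4955,.0162,.07],(255,238,286,268)),("b",[.5192,-.0909,.07],(278,262,310,292))):
    m=box(abs(D[...,2]-.07)<.006,*b);show("side "+n,S,m,.07)
a=cv2.resize(T["frame"][240:330,260:500],None,fx=3.3,fy=3.3,interpolation=2)
b=cv2.resize(S["frame"][230:395,235:335],None,fx=1.8,fy=1.8,interpolation=2)
c=np.zeros((600,800,3),np.uint8);c[:a.shape[0],:a.shape[1]]=a[:,:800];c[300:300+b.shape[0],:b.shape[1]]=b
d=cv2.resize(T["frame"][285:325,440:490],None,fx=7,fy=7,interpolation=2);c[310:310+d.shape[0],200:200+d.shape[1]]=d
cv2.imwrite("pics/crop.png",c[...,::-1])
```

```text
[ 23  13 160] [ 20 146 154]
[  5  11 136] [  5  11 140]
V rows [(298, np.uint8(206)), (299, np.uint8(189)), (300, np.uint8(159)), (301, np.uint8(179)), (302, np.uint8(194)), (303, np.uint8(197)), (304, np.uint8(198)), (305, np.uint8(197)), (306, np.uint8(198)), (307, np.uint8(197)), (308, np.uint8(197)), (309, np.uint8(198)), (310, np.uint8(196)), (311, np.uint8(183)), (312, np.uint8(148)), (313, np.uint8(134)), (314, np.uint8(135)), (315, np.uint8(138))] cols [(458, np.uint8(78)), (459, np.uint8(73)), (460, np.uint8(69)), (461, np.uint8(72)), (462, np.uint8(73)), (463, np.uint8(75)), (464, np.uint8(74)), (465, np.uint8(75)), (466, np.uint8(74)), (467, np.uint8(74)), (468, np.uint8(74)), (469, np.uint8(84)), (470, np.uint8(128)), (471, np.uint8(181)), (472, np.uint8(196)), (473, np.uint8(197)), (474, np.uint8(198)), (475, np.uint8(197)), (476, np.uint8(197)), (477, np.uint8(198)), (478, np.uint8(197)), (479, np.uint8(197)), (480, np.uint8(194)), (481, np.uint8(179)), (482, np.uint8(149)), (483, np.uint8(138)), (484, np.uint8(139)), (485, np.uint8(142))]
gauge bright 105 [ 460.6 -312.9   17.    19.    88.1]
bin all 6419 [438.1 294.6 179.4 171.9  80.7]
yn 431 [495.5  16.3  62.3  62.2  12.3]
bn 329 [519.1 -90.4  61.   61.6  12.9]
side V col298 [(316, np.uint8(157)), (317, np.uint8(151)), (318, np.uint8(153)), (319, np.uint8(177)), (320, np.uint8(214)), (321, np.uint8(225)), (322, np.uint8(224)), (323, np.uint8(225)), (324, np.uint8(223)), (325, np.uint8(224)), (326, np.uint8(227)), (327, np.uint8(212)), (328, np.uint8(142)), (329, np.uint8(84))]
side handle bbox 291 305 320 356
proj of handle ctr top/bot in side [[297.77125015 321.11627097]
 [298.05967012 350.95649475]]
mean col rows 328.. [298.2 299.5 298.  297.4 301. ]
side y 178 [493.2  13.4  45.3  52.   11.3]
side b 206 [517.4 -94.3  44.8  51.2  12.6]
```

View pics/crop.png

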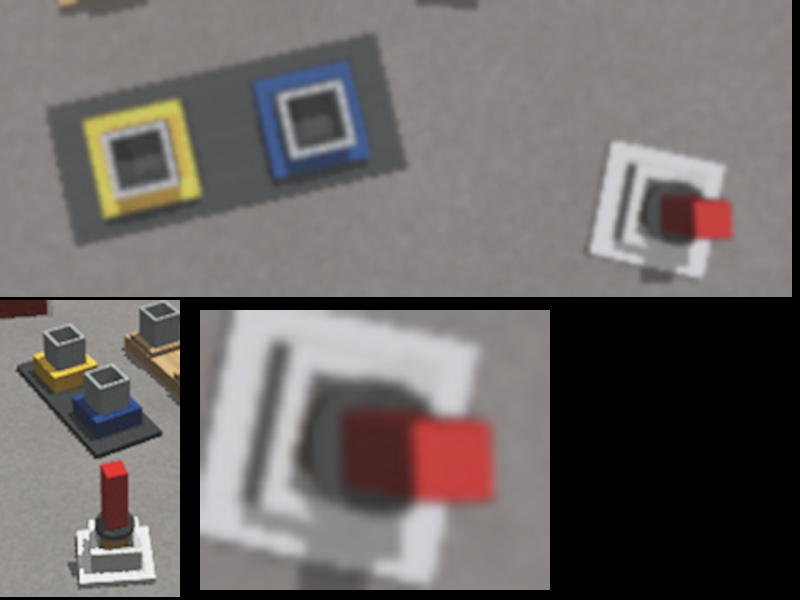

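The crop shows the red handle top face centred near top (476,306), nearly square to the world axes (about -2°), standing in the white stand. The yellow and blue nests each hold a grey tube, turned about 12.5°. Heights and sizes agree with the description, so I'm moving.

>>> apply_moves:
  series:
    - [-38,-46,0,0,0,0,1]
    - [-38,-46,0,0,0,0,1]
    - [-38,-46,0,0,0,0,1]
    - [-38,-46,0,0,0,0,1]
    - [-38,-46,0,0,0,0,1]
    - [-38,-46,0,0,0,0,1]
    - [-38,-46,0,0,0,0,1]
    - [-38,-46,0,0,0,0,1]
    - [-38,-46,0,0,0,0,1]
    - [-38,-46,0,0,0,0,1]
    - [-38,-46,0,0,0,0,1]
    - [-38,-46,0,0,0,0,1]
  grip_force: 60

```text
time_s: 1.6
position: [0.4182, -0.1839, 0.1964]
tool_rot: [[-0.919, 0.395, -0.0], [0.395, 0.919, 0.0], [0.0, 0.0, -1.0]]
ft_force: [1.3, 1.9, -0.3]
grip_width: 0.0856
gripper_force: 0.0
```

```bash
cat >> h.py <<'E'
def go(x,y,z,yaw):
    "what is left to target (mm, deg) in present tool axes; yaw = world heading of tool y"
    from rig import telemetry
    s=telemetry.observe();R=s["tool_rot"];p=s["position"]*1000
    h=np.degrees(np.arctan2(R[1,1],R[0,1])); t=(h-yaw+90)%180-90
    print("t %.2f"%s["time_s"],"pos",np.round(p,1),"yaw %.1f"%h,"w %.1f"%(1000*s["grip_width"]),"F",np.round(s["ft_force"],1),"q6 %.0f"%s["q"][5],
      "| shift",np.round(R.T@(np.array([x,y,z])-p),1),"rz %.1f"%t,"tilt",np.round(R[:2,2]*57.3,2))
E
python3 - <<'E'
from h import *
T=dict(np.load("top.npz"));print(cast(T,[475.9,306.0],.12))
go(460.6,-312.5,190,-2)
E
```

```text
[[ 0.46053276 -0.31364293  0.12      ]]
t 1.60 pos [ 418.2 -183.9  196.4] yaw 66.7 w 85.6 F [ 1.3  1.9 -0.3] q6 -105 | shift [ -89.8 -101.4    6.3] rz 68.7 tilt [-0.01  0.02]
```

>>> apply_moves:
  series:
    - [-36,-40,0,0,0,0,1]
    - [-36,-40,0,0,0,0,1]
    - [-18,-21,0,0,0,0,1]
    - [0,0,0,0,0,9.8,1]
    - [0,0,0,0,0,9.8,1]
    - [0,0,0,0,0,9.8,1]
    - [0,0,0,0,0,9.8,1]
    - [0,0,0,0,0,9.8,1]
    - [0,0,0,0,0,9.8,1]
    - [0,0,0,0,0,9.8,1]
    - [0,0,30,0,0,0,1]
    - [0,0,0,0,0,0,1]

```text
time_s: 3.1
position: [0.4601, -0.3094, 0.1647]
tool_rot: [[0.032, 0.999, -0.003], [0.999, -0.032, 0.003], [0.003, -0.004, -1.0]]
ft_force: [1.2, 0.7, -0.7]
grip_width: 0.085
gripper_force: 0.0
```

Run:
```python
from h import *
go(460.6,-312.5,67.3,-2)
```

```text
t 3.10 pos [ 460.1 -309.4  164.7] yaw -1.8 w 85.0 F [ 1.2  0.7 -0.7] q6 -44 | shift [-3.5  0.9 97.4] rz 0.2 tilt [-0.2  0.2]
```

>>> apply_moves:
  series:
    - [-3,0.5,20,0,0,0,1]
    - [0,0,25,0,0,0,1]
    - [0,0,25,0,0,0,1]
    - [0,0,20,0,0,0,1]
    - [0,0,6,0,0,0,1]
    - [0,0,0,0,0,0,1]
    - [0,0,0,0,0,0,0]
    - [0,0,0,0,0,0,0]
    - [0,0,0,0,0,0,0]
    - [0,0,0,0,0,0,0]
    - [0,0,0,0,0,0,0]
    - [0,0,0,0,0,0,0]
  grip_force: 60

```text
time_s: 4.6
position: [0.4614, -0.3133, 0.071]
tool_rot: [[0.032, 0.999, 0.0], [0.999, -0.032, -0.001], [-0.001, 0.0, -1.0]]
ft_force: [-2.1, 0.6, 5.5]
grip_width: 0.0203
gripper_force: 58.7
```

Run:
```python
from h import *
go(460.6,-312.5,190,-2)
```

```text
t 4.60 pos [ 461.4 -313.3   71. ] yaw -1.8 w 20.3 F [-2.1  0.6  5.5] q6 -44 | shift [   0.7   -0.8 -119. ] rz 0.2 tilt [ 0.01 -0.03]
```

>>> apply_moves:
  series:
    - [0,0,-10,0,0,0,0]
    - [0,0,-40,0,0,0,0]
    - [0,0,-45,0,0,0,0]
    - [0,0,0,0,0,0,0]
    - [40,3.5,0,0,0,0,0]
    - [55,4,0,0,0,0,0]
    - [55,4,0,0,0,0,0]
    - [55,4,0,0,0,0,0]
    - [55,4,0,0,0,0,0]
    - [50,3,0,0,0,0,0]
    - [20,1,0,0,0,0,0]
    - [0,0,0,0,0,0,0]

```text
time_s: 6.1
position: [0.4949, 0.0172, 0.1645]
tool_rot: [[0.03, 1.0, -0.002], [1.0, -0.03, 0.001], [0.0, -0.002, -1.0]]
ft_force: [-0.3, -0.4, -2.6]
grip_width: 0.0205
gripper_force: 60.0
```

Run:
```python
from h import *
from rig import get_image
go(495.5,16.2,165,-2)
for n in("top","side"):
    g=get_image(n);np.savez(n+"1.npz",**g)
T=dict(np.load("top1.npz"));S=dict(np.load("side1.npz"))
a=cv2.resize(T["frame"][240:330,250:400],None,fx=4,fy=4,interpolation=2)
b=cv2.resize(S["frame"][180:300,225:325],None,fx=4,fy=4,interpolation=2)
c=np.zeros((600,800,3),np.uint8);c[:480,:400]=b;c[:240,400:]=a[:240,100:500]
cv2.imwrite("pics/hover.png",c[...,::-1])
```

```text
t 6.10 pos [494.9  17.2 164.5] yaw -1.7 w 20.5 F [-0.3 -0.4 -2.6] q6 -10 | shift [-0.9  0.7 -0.5] rz 0.3 tilt [-0.12  0.03]
```

View pics/hover.png

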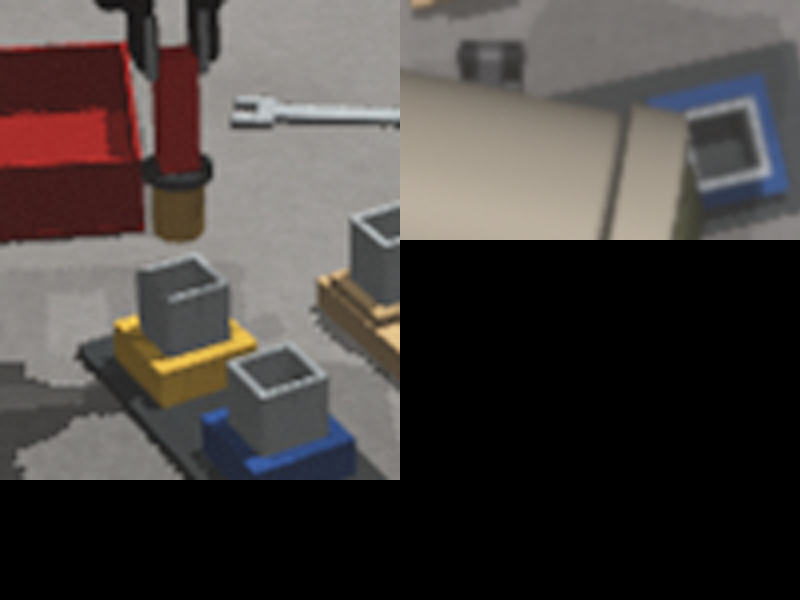

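The hover view shows the gauge hanging upright, with its nose at side (270,240) above the yellow tube mouth at (271,251). The arm hides the tube in the top view. I'll check the alignment numerically in the side view.

Run:
```python
from h import *
S=dict(np.load("side1.npz"));F=S["frame"].astype(int)
def edges(v,u0,u1):
    # strongest colour steps in the row
    r=cv2.GaussianBlur(S["frame"],(1,3),0)[v].astype(float)
    d=np.abs(np.diff(r,axis=0)).sum(1); 
    return [(u+.5+.0,int(d[u])) for u in range(u0,u1) if d[u]>45]
for v in (232,235): print("plug",v,edges(v,255,285))
for v in (258,261,264): print("ytube",v,edges(v,250,290))
for v in (283,286,289): print("btube",v,edges(v,272,315))
def corners(c,yaw,z,h=.02):
    a=np.radians(yaw);R=np.array([[np.cos(a),-np.sin(a)],[np.sin(a),np.cos(a)]])
    q=np.array([[h,h],[h,-h],[-h,-h],[-h,h]])@R.T+c
    return proj(S,np.c_[q,np.full(4,z)])
for z in(.07,.05,.04):
    print(z,"y",np.round(corners([.4955,.0162],12.4,z),1).tolist(),"b",np.round(corners([.5192,-.0907],12.8,z),1).tolist())
n=np.array([.4949,.0172,.1645-.063])
print("nose proj",proj(S,[n,n+[0,0,.015],n+[0,0,.078]]))
t=np.array([.4955,.0162,.07]);print("mouth",proj(S,[t]))
# depth of the plug surface facing the camera, and of collar
D=cloud(S);H=cv2.cvtColor(S["frame"],cv2.COLOR_RGB2HSV)
m=box((H[...,0]>10)&(H[...,0]<26)&(H[...,1]>80),262,222,278,240);P=D[m];print("brass median",np.median(P,0),m.sum())
```

```text
plug 232 [(260.5, 183), (262.5, 123), (274.5, 47), (275.5, 178), (276.5, 73)]
plug 235 [(260.5, 185), (262.5, 116), (263.5, 65), (275.5, 161), (276.5, 73)]
ytube 258 [(258.5, 113), (259.5, 157), (281.5, 98), (282.5, 86)]
ytube 261 [(252.5, 54), (253.5, 65), (254.5, 102), (258.5, 68), (259.5, 134), (281.5, 122), (282.5, 117), (284.5, 75)]
ytube 264 [(281.5, 89), (282.5, 125), (283.5, 47), (287.5, 79), (288.5, 69)]
btube 283 [(281.5, 60), (306.5, 66), (307.5, 62)]
btube 286 [(274.5, 47), (306.5, 48), (309.5, 50), (310.5, 48)]
btube 289 [(275.5, 54), (312.5, 59), (313.5, 73)]
0.07 y [[273.9, 243.0], [282.0, 250.7], [266.3, 255.4], [258.4, 247.5]] b [[297.1, 265.0], [306.5, 273.8], [290.0, 279.3], [280.9, 270.2]]
0.05 y [[274.2, 250.3], [282.2, 258.2], [266.6, 263.0], [258.8, 254.9]] b [[297.1, 272.7], [306.5, 281.6], [290.2, 287.1], [281.1, 277.9]]
0.04 y [[274.3, 254.0], [282.3, 261.9], [266.8, 266.7], [259.0, 258.5]] b [[297.2, 276.4], [306.5, 285.4], [290.3, 291.0], [281.2, 281.7]]
nose proj [[269.31172022 237.00422901]
 [269.08037486 231.21001877]
 [268.07580261 206.04978721]]
mouth [[270.15388684 249.11133192]]
brass median [0.4905915  0.00112279 0.12136668] 151
```

Both views agree with the arm to within about 0.5 mm, so I'm lowering.

>>> apply_moves:
  series:
    - [-0.9,0.7,8,0,0,0,0]
    - [0,0,12,0,0,0,0]
    - [0,0,8,0,0,0,0]
    - [0,0,0,0,0,0,0]
    - [0,0,2,0,0,0,0]
    - [0,0,2,0,0,0,0]
    - [0,0,2,0,0,0,0]
    - [0,0,0,0,0,0,0]

```text
time_s: 7.2
position: [0.4964, 0.015, 0.1317]
tool_rot: [[0.032, 0.999, 0.0], [0.999, -0.032, -0.0], [-0.0, 0.0, -1.0]]
ft_force: [-0.6, -0.3, -1.3]
grip_width: 0.0204
gripper_force: 60.2
```

Run:
```python
from h import *
go(495.5,16.2,121,-2)
```

```text
t 7.20 pos [496.4  15.  131.7] yaw -1.8 w 20.4 F [-0.6 -0.3 -1.3] q6 -10 | shift [ 1.2 -0.9 10.7] rz 0.2 tilt [ 0.03 -0.01]
```

>>> apply_moves:
  series:
    - [1.1,-0.8,0,0,0,0,0]
    - [0,0,1.5,0,0,0,0]
    - [0,0,1.5,0,0,0,0]
    - [0,0,1.5,0,0,0,0]
    - [0,0,0,0,0,0,0]

```text
time_s: 7.82
position: [0.4958, 0.016, 0.1274]
tool_rot: [[0.032, 0.999, 0.001], [0.999, -0.032, -0.0], [-0.0, 0.001, -1.0]]
ft_force: [-1.1, -1.2, 6.1]
grip_width: 0.0204
gripper_force: 61.0
```

Run:
```python
from h import *
go(495.5,16.2,121,-2)
```

```text
t 7.83 pos [495.8  16.  127.4] yaw -1.8 w 20.4 F [-1.1 -1.2  6.1] q6 -10 | shift [ 0.2 -0.3  6.4] rz 0.2 tilt [ 0.07 -0.02]
```

Run:
```python
from h import *
from rig import get_image
S=get_image("side");np.savez("side2.npz",**S)
b=cv2.resize(S["frame"][200:280,235:305],None,fx=7.5,fy=7.5,interpolation=2)
cv2.imwrite("pics/in1.png",b[...,::-1])
n=np.array([.4958,.016,.1274-.063])
print(proj(S,[n,n+[0,0,.01],n+[0,0,.036]]),proj(S,[[.4955,.0162,.07]]))
def edges(v,u0,u1):
    r=S["frame"][v].astype(float);d=np.abs(np.diff(r,axis=0)).sum(1)
    return [(u+.5,int(d[u])) for u in range(u0,u1) if d[u]>40]
for v in(236,238,240,242): print("plug",v,edges(v,258,285))
for v in(257,259,261): print("tube",v,edges(v,254,288))
```

```text
[[270.38572351 251.22320461]
 [270.23856615 247.48483573]
 [269.8501691  237.61804139]] [[270.15388684 249.11133192]]
plug 236 [(277.5, 63), (278.5, 215), (279.5, 85)]
plug 238 [(260.5, 94), (261.5, 128), (278.5, 227), (279.5, 102)]
plug 240 [(261.5, 140), (262.5, 166), (276.5, 139), (277.5, 109), (278.5, 53)]
plug 242 [(262.5, 81), (263.5, 158), (264.5, 72), (275.5, 87), (276.5, 154), (277.5, 58)]
tube 257 [(258.5, 110), (259.5, 123), (281.5, 88), (282.5, 100)]
tube 259 [(256.5, 52), (258.5, 134), (259.5, 217), (281.5, 128), (282.5, 79)]
tube 261 [(254.5, 97), (256.5, 51), (257.5, 52), (258.5, 78), (259.5, 132), (281.5, 84), (282.5, 124), (283.5, 48), (284.5, 94)]
```

View pics/in1.png

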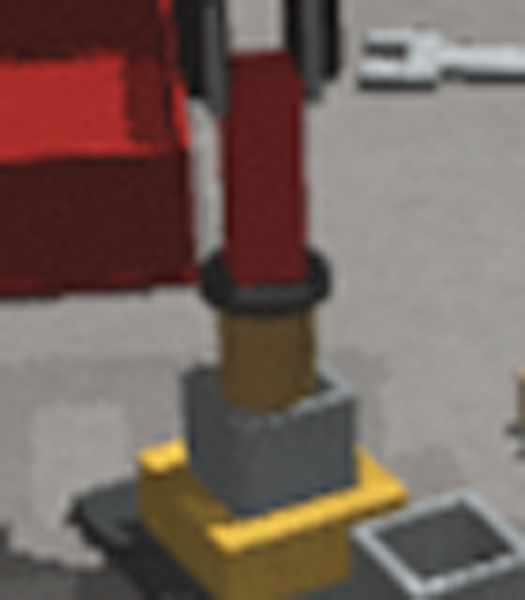

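The picture shows the nose just at the mouth of the yellow tube, the rim sunk about 3 mm, with contact near (269,254). That looks like taper-on-rim contact, not the bead. The lateral force points towards -x and -y, so I'm easing up and nudging that way.

>>> apply_moves:
  series:
    - [0,0,-2,0,0,0,0]
    - [-0.4,-0.1,0,0,0,0,0]
    - [-0.4,-0.2,0,0,0,0,0]
    - [0,0,0,0,0,0,0]

```text
time_s: 8.38
position: [0.4953, 0.0153, 0.129]
tool_rot: [[0.032, 0.999, 0.0], [0.999, -0.032, 0.0], [0.0, 0.0, -1.0]]
ft_force: [1.7, 0.7, 3.3]
grip_width: 0.0199
gripper_force: 60.7
```

Run:
```python
from h import *
from rig import telemetry
go(495.5,16.2,121,-2);print(telemetry.observe()["wrist_torque"])
```

```text
t 8.38 pos [495.3  15.3 129. ] yaw -1.9 w 19.9 F [1.7 0.7 3.3] q6 -10 | shift [0.9 0.2 8. ] rz 0.1 tilt [0.02 0.01]
[ 0.11377183 -0.37962152  0.01063624]
```

```bash
cat >> h.py <<'E'
def avg(n=5):
    from rig import telemetry,get_image
    L=[]
    for i in range(n):
        get_image("side");s=telemetry.observe();L.append(np.r_[s["position"]*1000,s["ft_force"],s["wrist_torque"]])
    print("avg",np.round(np.mean(L,0),2),"sd",np.round(np.std(L,0),2))
E
python3 - <<'E'
from h import *
avg()
E
```

```text
avg [ 4.9526e+02  1.5310e+01  1.2905e+02  1.7500e+00  6.2000e-01  3.2300e+00
  1.0000e-01 -4.0000e-01  2.0000e-02] sd [0.02 0.   0.01 0.35 0.55 0.23 0.03 0.02 0.02]
```

>>> apply_moves:
  series:
    - [0,0,-3,0,0,0,0]
    - [0,0,-4,0,0,0,0]
    - [0,0,0,0,0,0,0]
    - [0,0,0,0,0,0,0]

```text
time_s: 9.12
position: [0.4948, 0.0153, 0.1357]
tool_rot: [[0.032, 0.999, -0.001], [0.999, -0.032, 0.0], [0.0, -0.001, -1.0]]
ft_force: [0.1, -0.9, -2.7]
grip_width: 0.0203
gripper_force: 60.0
```

Run:
```python
from h import *
avg()
```

```text
avg [ 4.9493e+02  1.5310e+01  1.3584e+02 -1.0000e-02 -1.8000e-01 -3.1200e+00
  3.0000e-02  2.0000e-02  0.0000e+00] sd [0.07 0.02 0.06 0.3  0.35 0.32 0.01 0.03 0.03]
```

>>> apply_moves:
  series:
    - [0,0,3,0,0,0,0]
    - [0,0,2,0,0,0,0]
    - [0,0,1,0,0,0,0]
    - [0,0,1,0,0,0,0]
    - [0,0,1,0,0,0,0]
    - [0,0,0,0,0,0,0]

```text
time_s: 10.12
position: [0.4953, 0.0153, 0.1283]
tool_rot: [[0.032, 0.999, 0.001], [0.999, -0.032, -0.0], [-0.0, 0.001, -1.0]]
ft_force: [1.0, 0.8, 4.8]
grip_width: 0.0204
gripper_force: 60.8
```

Run:
```python
from h import *
avg()
```

```text
avg [ 4.9530e+02  1.5260e+01  1.2825e+02 -4.1000e-01  4.0000e-01  4.1400e+00
  5.0000e-02  8.0000e-02 -1.0000e-02] sd [0.02 0.01 0.04 0.36 0.28 0.37 0.02 0.03 0.02]
```

The moment and force after a purely vertical touch put the contact on the -y side, so I'm lifting off, shifting +y and trying again.

>>> apply_moves:
  series:
    - [0,0,-5,0,0,0,0]
    - [2.6,0,0,0,0,0,0]
    - [0,0,0,0,0,0,0]
    - [0,0,2,0,0,0,0]
    - [0,0,1.5,0,0,0,0]
    - [0,0,1.5,0,0,0,0]
    - [0,0,0,0,0,0,0]

```text
time_s: 11.25
position: [0.4953, 0.0179, 0.1279]
tool_rot: [[0.032, 0.999, 0.0], [0.999, -0.032, 0.0], [0.0, 0.0, -1.0]]
ft_force: [1.9, 0.3, -3.0]
grip_width: 0.0204
gripper_force: 60.0
```

Run:
```python
from h import *
avg()
```

```text
avg [ 4.9525e+02  1.7860e+01  1.2803e+02  9.1000e-01  1.0000e-02 -2.7900e+00
  3.0000e-02 -2.3000e-01  3.0000e-02] sd [0.02 0.01 0.02 0.21 0.44 0.22 0.03 0.01 0.03]
```

It has entered with no vertical force, with light contact on the -x wall. I'm nudging +x and continuing down.

>>> apply_moves:
  series:
    - [0,0.5,0,0,0,0,0]
    - [0,0,1.5,0,0,0,0]
    - [0,0,1.5,0,0,0,0]
    - [0,0,1.5,0,0,0,0]
    - [0,0,0,0,0,0,0]

```text
time_s: 12.12
position: [0.4957, 0.0179, 0.1234]
tool_rot: [[0.032, 0.999, -0.0], [0.999, -0.032, 0.0], [0.0, -0.0, -1.0]]
ft_force: [0.4, -0.5, -3.7]
grip_width: 0.0203
gripper_force: 60.0
```

Run:
```python
from h import *
avg(4)
```

```text
avg [ 4.9568e+02  1.7850e+01  1.2350e+02  8.0000e-02  1.0000e-01 -2.5700e+00
  5.0000e-02 -1.2000e-01 -0.0000e+00] sd [0.01 0.01 0.02 0.53 0.5  0.41 0.02 0.02 0.03]
```

>>> apply_moves:
  series:
    - [0,0.3,1.5,0,0,0,0]
    - [0,0,1.5,0,0,0,0]
    - [0,0,1.5,0,0,0,0]
    - [0,0,0.5,0,0,0,0]
    - [0,0,0,0,0,0,0]

```text
time_s: 12.95
position: [0.4961, 0.0178, 0.1187]
tool_rot: [[0.032, 0.999, 0.0], [0.999, -0.032, -0.0], [-0.0, 0.0, -1.0]]
ft_force: [-0.0, -0.3, -0.1]
grip_width: 0.0203
gripper_force: 60.4
```

Run:
```python
from h import *
avg(4)
```

```text
avg [ 4.9607e+02  1.7830e+01  1.1868e+02 -4.6000e-01 -5.0000e-02  7.5000e-01
  3.0000e-02  1.2000e-01 -1.0000e-02] sd [0.01 0.01 0.03 0.19 0.58 0.56 0.02 0.02 0.02]
```

>>> apply_moves:
  series:
    - [0,0,1,0,0,0,0]
    - [0,0,1,0,0,0,0]
    - [0,0,1,0,0,0,0]
    - [0,0,0,0,0,0,0]

```text
time_s: 13.65
position: [0.4962, 0.0178, 0.1159]
tool_rot: [[0.032, 0.999, 0.001], [0.999, -0.032, -0.0], [-0.0, 0.001, -1.0]]
ft_force: [-0.8, -0.8, 6.9]
grip_width: 0.0205
gripper_force: 61.0
```

Run:
```python
from h import *
avg(4)
```

```text
avg [ 4.9625e+02  1.7800e+01  1.1591e+02 -1.2200e+00  8.0000e-02  6.4300e+00
  4.0000e-02  3.0000e-01 -3.0000e-02] sd [0.01 0.01 0.02 0.4  0.2  0.38 0.02 0.02 0.02]
```

Yellow stops at about 12 mm depth with only the spring rising beneath it, so it is faulty. Next is blue, with the same correction applied.

>>> apply_moves:
  series:
    - [0,0,-8,0,0,0,0]
    - [0,0,-20,0,0,0,0]
    - [0,0,-20,0,0,0,0]
    - [-20,5.4,0,0,0,0,0]
    - [-35,8.7,0,0,0,0,0]
    - [-35,8.7,0,0,0,0,0]
    - [-16,4,0,0,0,0,0]
    - [0,0,10,0,0,0,0]
    - [0,0,10,0,0,0,0]
    - [0,0,6,0,0,0,0]
    - [0,0,0,0,0,0,0]
    - [0,0,0,0,0,0,0]

```text
time_s: 15.35
position: [0.5195, -0.0887, 0.1378]
tool_rot: [[0.032, 0.999, 0.0], [0.999, -0.032, -0.0], [-0.0, 0.0, -1.0]]
ft_force: [0.4, -0.3, -2.0]
grip_width: 0.0204
gripper_force: 59.9
```

Run:
```python
from h import *
avg(3)
go(519.7,-89.1,121,-2)
```

```text
avg [ 5.1951e+02 -8.8870e+01  1.3783e+02 -3.8000e-01  3.3000e-01 -2.7600e+00
 -1.0000e-02 -2.0000e-02  0.0000e+00] sd [0.02 0.06 0.01 0.56 0.35 0.12 0.01 0.04 0.01]
t 15.50 pos [519.5 -88.9 137.8] yaw -1.8 w 20.0 F [-0.9  0.8 -2.7] q6 -21 | shift [-0.1  0.2 16.8] rz 0.2 tilt [ 0.03 -0.02]
```

Nose is about 6 mm above the mouth. Lowering to about 4 mm inside.

>>> apply_moves:
  series:
    - [-0.1,0.2,3,0,0,0,0]
    - [0,0,2,0,0,0,0]
    - [0,0,1.5,0,0,0,0]
    - [0,0,1.5,0,0,0,0]
    - [0,0,1.5,0,0,0,0]
    - [0,0,0,0,0,0,0]

```text
time_s: 16.25
position: [0.5196, -0.089, 0.1279]
tool_rot: [[0.032, 0.999, -0.0], [0.999, -0.032, 0.0], [0.0, -0.0, -1.0]]
ft_force: [0.3, -0.3, -2.7]
grip_width: 0.0201
gripper_force: 60.0
```

Run:
```python
from h import *
avg(4)
```

```text
avg [ 5.1958e+02 -8.9050e+01  1.2805e+02  2.5000e-01 -4.2000e-01 -2.9600e+00
  1.0000e-02 -2.0000e-02  1.0000e-02] sd [0.01 0.01 0.04 0.41 0.39 0.45 0.02 0.04 0.01]
```

Free. Going down to where a bead would stop it (about TCP 120) and slightly beyond.

>>> apply_moves:
  series:
    - [0,0,1.5,0,0,0,0]
    - [0,0,1.5,0,0,0,0]
    - [0,0,1.5,0,0,0,0]
    - [0,0,1.5,0,0,0,0]
    - [0,0,1.5,0,0,0,0]
    - [0,0,1.5,0,0,0,0]
    - [0,0,1.5,0,0,0,0]
    - [0,0,0,0,0,0,0]

```text
time_s: 17.45
position: [0.5195, -0.089, 0.1174]
tool_rot: [[0.032, 0.999, -0.0], [0.999, -0.032, 0.0], [0.0, -0.0, -1.0]]
ft_force: [0.5, 0.4, -2.3]
grip_width: 0.0205
gripper_force: 60.0
```

Run:
```python
from h import *
avg(4)
```

```text
avg [ 5.1957e+02 -8.9070e+01  1.1755e+02 -2.9000e-01 -1.7000e-01 -2.4900e+00
  1.0000e-02 -2.0000e-02  0.0000e+00] sd [0.01 0.01 0.03 0.36 0.4  0.41 0.02 0.02 0.02]
```

>>> apply_moves:
  series:
    - [0,0,2,0,0,0,0]
    - [0,0,2,0,0,0,0]
    - [0,0,2,0,0,0,0]
    - [0,0,2,0,0,0,0]
    - [0,0,2,0,0,0,0]
    - [0,0,2,0,0,0,0]
    - [0,0,2,0,0,0,0]
    - [0,0,2,0,0,0,0]
    - [0,0,1.5,0,0,0,0]
    - [0,0,0,0,0,0,0]

```text
time_s: 18.9
position: [0.5195, -0.0891, 0.0999]
tool_rot: [[0.032, 0.999, -0.0], [0.999, -0.032, 0.0], [0.0, -0.0, -1.0]]
ft_force: [0.6, 0.4, -3.6]
grip_width: 0.0203
gripper_force: 60.0
```

Run:
```python
from h import *
avg(4)
```

```text
avg [ 5.1957e+02 -8.9070e+01  1.0005e+02 -1.7000e-01  1.4000e-01 -3.1300e+00
  2.0000e-02 -2.0000e-02 -1.0000e-02] sd [0.   0.01 0.03 0.81 0.23 0.24 0.03 0.02 0.03]
```

>>> apply_moves:
  series:
    - [0,0,1,0,0,0,0]
    - [0,0,1,0,0,0,0]
    - [0,0,1,0,0,0,0]
    - [0,0,1,0,0,0,0]
    - [0,0,1,0,0,0,0]
    - [0,0,0,0,0,0,0]

```text
time_s: 19.85
position: [0.5197, -0.0891, 0.0952]
tool_rot: [[0.032, 0.999, 0.0], [0.999, -0.032, -0.0], [-0.0, 0.0, -1.0]]
ft_force: [-0.1, -0.1, 1.5]
grip_width: 0.02
gripper_force: 60.4
```

Run:
```python
from h import *
avg(4)
```

```text
avg [ 5.1967e+02 -8.9110e+01  9.5220e+01 -1.1000e-01  2.2000e-01  1.4700e+00
  4.0000e-02  4.0000e-02  1.0000e-02] sd [0.   0.01 0.02 0.22 0.14 0.75 0.01 0.01 0.02]
```

The collar rests on the tube with about 4 N, so blue is good. Lifting out and carrying the gauge back to the stand.

>>> apply_moves:
  series:
    - [0,0,-8,0,0,0,0]
    - [0,0,-20,0,0,0,0]
    - [0,0,-30,0,0,0,0]
    - [0,0,-15,0,0,0,0]
    - [-30,-6.8,0,0,0,0,0]
    - [-50,-11.3,0,0,0,0,0]
    - [-50,-11.3,0,0,0,0,0]
    - [-50,-11.3,0,0,0,0,0]
    - [-45.8,-10.4,0,0,0,0,0]
    - [0,0,30,0,0,0,0]
    - [0,0,0,0,0,0,0]
    - [0,0,0,0,0,0,0]

```text
time_s: 21.55
position: [0.4616, -0.3129, 0.139]
tool_rot: [[0.032, 1.0, 0.001], [1.0, -0.032, -0.001], [-0.001, 0.001, -1.0]]
ft_force: [-0.1, 0.2, -2.8]
grip_width: 0.0198
gripper_force: 60.0
```

Run:
```python
from h import *
avg(2)
go(461.4,-313.3,71,-2)
from rig import get_image
S=get_image("side")
b=S["frame"][230:390,225:335]
cv2.imwrite("pics/back.png",cv2.resize(b,None,fx=3.6,fy=3.6,interpolation=2)[...,::-1])
```

```text
avg [ 4.6179e+02 -3.1293e+02  1.3928e+02 -2.7000e-01 -1.0000e-01 -3.1200e+00
  3.0000e-02 -4.0000e-02  1.0000e-02] sd [0.   0.02 0.   0.38 0.36 0.53 0.05 0.   0.01]
t 21.65 pos [ 461.8 -312.9  139.3] yaw -1.8 w 20.2 F [-0.7 -0.5 -3.6] q6 -44 | shift [-0.3 -0.5 68.3] rz 0.2 tilt [ 0.08 -0.08]
```

View pics/back.png

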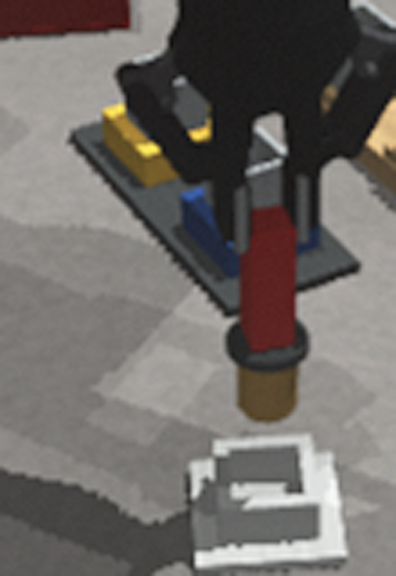

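The gauge hangs upright at crop (267,390), over the stand pocket at (265,480). Lowering.

>>> apply_moves:
  series:
    - [-0.3,-0.5,20,0,0,0,0]
    - [0,0,16,0,0,0,0]
    - [0,0,10,0,0,0,0]
    - [0,0,8,0,0,0,0]
    - [0,0,6,0,0,0,0]
    - [0,0,4,0,0,0,0]
    - [0,0,2,0,0,0,0]
    - [0,0,0,0,0,0,0]

```text
time_s: 22.7
position: [0.4607, -0.3134, 0.0721]
tool_rot: [[0.032, 0.999, 0.0], [0.999, -0.032, -0.0], [-0.0, 0.0, -1.0]]
ft_force: [-0.5, 0.2, -3.0]
grip_width: 0.0201
gripper_force: 59.9
```

Run:
```python
from h import *
avg(2)
```

```text
avg [ 4.6076e+02 -3.1346e+02  7.2210e+01  8.0000e-01 -1.9000e-01 -2.6600e+00
  2.0000e-02 -1.0000e-02  0.0000e+00] sd [0.   0.01 0.02 0.47 0.69 0.15 0.03 0.05 0.01]
```

>>> apply_moves:
  series:
    - [0,0,0.7,0,0,0,0]
    - [0,0,0.5,0,0,0,0]
    - [0,0,0,0,0,0,0]

```text
time_s: 23.18
position: [0.4608, -0.3135, 0.0711]
tool_rot: [[0.032, 0.999, 0.0], [0.999, -0.032, -0.0], [-0.0, 0.0, -1.0]]
ft_force: [-0.6, -0.2, 0.8]
grip_width: 0.02
gripper_force: 60.3
```

The gauge stands on the pocket floor. Releasing, rising and going over the yellow tube.

>>> apply_moves:
  series:
    - [0,0,0,0,0,0,1]
    - [0,0,0,0,0,0,1]
    - [0,0,0,0,0,0,1]
    - [0,0,-15,0,0,0,1]
    - [0,0,-40,0,0,0,1]
    - [0,0,-40,0,0,0,1]
    - [55,4,0,0,0,0,1]
    - [56,4,0,0,0,0,1]
    - [56,4,0,0,0,0,1]
    - [56,4,0,0,0,0,1]
    - [56,4,0,0,0,0,1]
    - [53,4.4,0,0,0,0,1]

```text
time_s: 24.68
position: [0.4959, 0.0195, 0.1671]
tool_rot: [[0.032, 0.999, 0.002], [0.999, -0.032, -0.0], [-0.0, 0.002, -1.0]]
ft_force: [0.2, -0.8, 0.9]
grip_width: 0.0856
gripper_force: 0.0
```

>>> apply_moves:
  series:
    - [0,0,0,0,0,-7,1]
    - [0,0,0,0,0,-7.2,1]
    - [0,0,0,0,0,0,1]
    - [0,0,0,0,0,0,1]

```text
time_s: 25.18
position: [0.4959, 0.0175, 0.1663]
tool_rot: [[-0.211, 0.977, 0.001], [0.977, 0.211, -0.0], [-0.0, 0.001, -1.0]]
ft_force: [-0.4, 0.1, -0.1]
grip_width: 0.0853
gripper_force: 0.0
```

Run:
```python
from h import *
go(496,17.5,40,12.4)
from rig import get_image
S=get_image("side");T=get_image("top");np.savez("top3.npz",**T)
c=np.zeros((480,800,3),np.uint8)
c[:480,:440]=cv2.resize(S["frame"][230:390,225:335],(440,480),interpolation=2)
c[:300,450:800]=cv2.resize(T["frame"][270:330,430:500],(350,300),interpolation=2)
cv2.imwrite("pics/std.png",c[...,::-1])
```

```text
t 25.18 pos [495.9  17.5 166.3] yaw 12.2 w 85.3 F [-0.4  0.1 -0.1] q6 -24 | shift [ -0.    0.  126.3] rz -0.2 tilt [ 0.04 -0.01]
```

View pics/std.png

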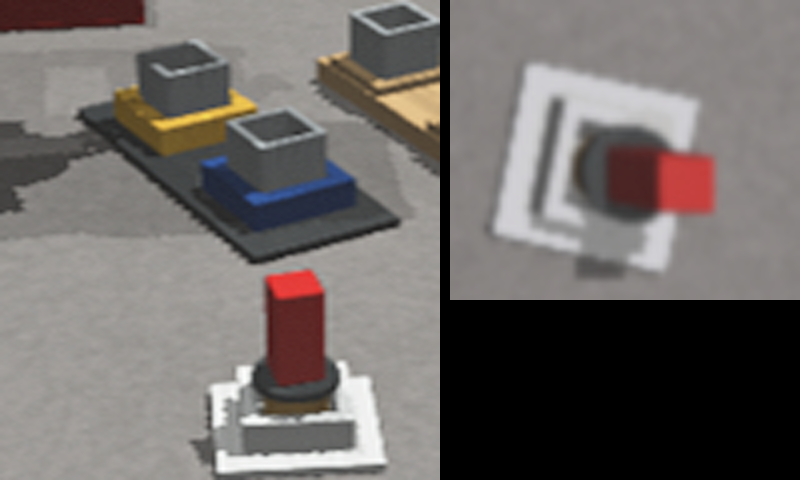

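The gauge is standing in its stand, with the handle top at crop (295,285), and both tubes are in their nests. Now I'll grasp the faulty yellow tube.

>>> apply_moves:
  series:
    - [0,0,35,0,0,0,1]
    - [0,0,35,0,0,0,1]
    - [0,0,30,0,0,0,1]
    - [0,0,16,0,0,0,1]
    - [0,0,8,0,0,0,1]
    - [0,0,0,0,0,0,1]
    - [0,0,0,0,0,0,0]
    - [0,0,0,0,0,0,0]
    - [0,0,0,0,0,0,0]
    - [0,0,0,0,0,0,0]
    - [0,0,0,0,0,0,0]
  grip_force: 50

```text
time_s: 26.65
position: [0.4958, 0.0177, 0.0419]
tool_rot: [[-0.214, 0.977, 0.0], [0.977, 0.214, 0.0], [-0.0, 0.0, -1.0]]
ft_force: [-0.5, 0.4, -0.7]
grip_width: -0.0002
gripper_force: 0.0
```

Run:
```python
from h import *
from rig import get_image
S=get_image("side")
cv2.imwrite("pics/miss.png",cv2.resize(S["frame"][150:330,180:400],(770,630))[:600,:,::-1])
```

```text
(no output)
```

View pics/miss.png

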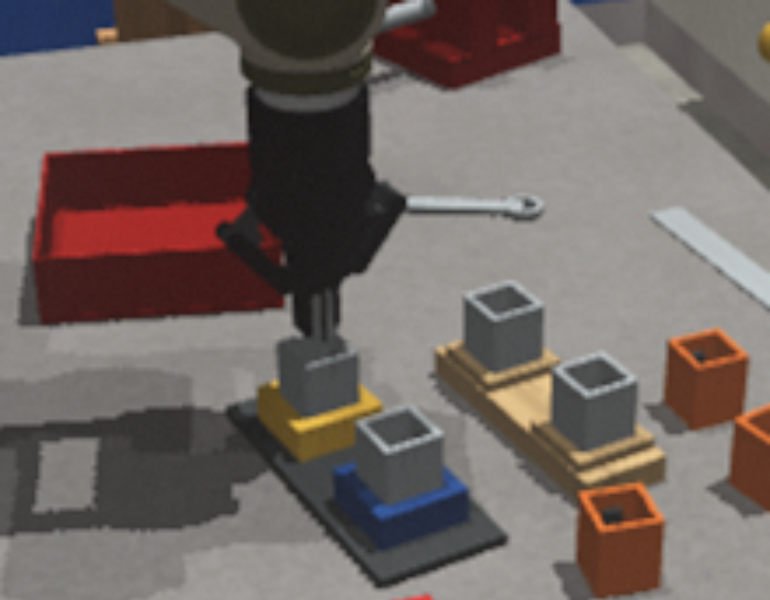

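The picture shows the fingers shut over or in the mouth of the yellow tube at crop (320,335), with the tube still in its nest. They hold nothing. I'll rise straight up with the fingers shut, then measure.

>>> apply_moves:
  series:
    - [0,0,-5,0,0,0,0]
    - [0,0,-5,0,0,0,0]
    - [0,0,0,0,0,0,0]

```text
time_s: 27.08
position: [0.4961, 0.0176, 0.0523]
tool_rot: [[-0.214, 0.977, 0.001], [0.977, 0.214, -0.0], [-0.0, 0.001, -1.0]]
ft_force: [0.6, -0.1, -0.4]
grip_width: -0.0002
gripper_force: 0.0
```

Run:
```python
from h import *
from rig import get_image,telemetry
S=get_image("side");D=cloud(S)
s=telemetry.observe();p=s["position"];print(p,s["ft_force"],s["grip_width"]);print(proj(S,[p,p+[0,0,.02],p+[0,0,.05]]))
T0=dict(np.load("side.npz"))
for v in range(222,262,3): print(v,"now",S["frame"][v,262:280:3].sum(1).tolist(),"before",T0["frame"][v,262:280:3].sum(1).tolist(),"z",np.round(D[v,270]*1000).tolist())
```

```text
[0.49591759 0.01763709 0.05208129] [ 0.6941431  -0.71818215  0.71584861] -4.1890209017014383e-05
[[270.43374457 255.42008031]
 [270.140436   247.99360009]
 [269.69123316 236.61992642]]
222 now [75, 84, 87, 94, 90, 93] before [422, 452, 446, 444, 449, 438] z [495.0, 4.0, 147.0]
225 now [87, 90, 94, 91, 91, 98] before [422, 443, 432, 444, 443, 443] z [495.0, 7.0, 138.0]
228 now [82, 84, 85, 88, 113, 381] before [379, 451, 447, 446, 451, 449] z [494.0, 3.0, 132.0]
231 now [413, 79, 103, 165, 191, 372] before [382, 450, 447, 453, 446, 444] z [494.0, 3.0, 125.0]
234 now [412, 82, 110, 169, 204, 361] before [386, 443, 437, 449, 443, 437] z [495.0, 9.0, 114.0]
237 now [399, 87, 96, 176, 206, 363] before [375, 441, 438, 429, 440, 451] z [494.0, 5.0, 108.0]
240 now [468, 280, 80, 194, 222, 430] before [447, 432, 426, 433, 434, 424] z [493.0, 4.0, 102.0]
243 now [455, 455, 341, 261, 247, 451] before [436, 435, 435, 487, 537, 429] z [493.0, 7.0, 92.0]
246 now [363, 214, 196, 210, 203, 303] before [514, 436, 301, 202, 206, 542] z [499.0, 32.0, 68.0]
249 now [202, 212, 212, 214, 200, 190] before [485, 214, 223, 231, 206, 175] z [499.0, 34.0, 59.0]
252 now [194, 201, 201, 244, 344, 337] before [243, 482, 217, 272, 432, 403] z [498.0, 28.0, 55.0]
255 now [202, 191, 289, 209, 208, 227] before [202, 246, 336, 206, 211, 230] z [490.0, -4.0, 67.0]
258 now [196, 194, 219, 230, 214, 225] before [202, 208, 226, 233, 222, 229] z [489.0, -6.0, 60.0]
261 now [198, 201, 224, 230, 230, 224] before [205, 204, 230, 230, 231, 231] z [490.0, -2.0, 50.0]
```

The depth shows the real fingertips ending at z≈90 mm while the reported TCP is at 52 mm. The fingers end about 38 mm behind the reported TCP, so they closed above the tube. I'll open higher up and measure the open tips before going down again.

>>> apply_moves:
  series:
    - [0,0,-15,0,0,0,0]
    - [0,0,-15,0,0,0,0.7]
    - [0,0,0,0,0,0,0.7]
    - [0,0,0,0,0,0,0.7]
    - [0,0,0,0,0,0,0.7]
    - [0,0,0,0,0,0,0.7]

```text
time_s: 27.88
position: [0.4956, 0.0177, 0.0814]
tool_rot: [[-0.214, 0.977, -0.001], [0.977, 0.214, 0.0], [0.0, -0.001, -1.0]]
ft_force: [-0.1, 0.4, -1.6]
grip_width: 0.0595
gripper_force: 0.0
```

Run:
```python
from h import *
from rig import get_image,telemetry
S=get_image("side");D=cloud(S);s=telemetry.observe();p=s["position"];print(p,s["tool_rot"][:,2],s["grip_width"],s["q"])
dark=S["frame"].sum(2)<260
ax=np.array([np.cos(.213),np.sin(.213)]);w=(D[...,:2]-p[:2])@ax
c=(D[...,:2]-p[:2])@np.array([-ax[1],ax[0]])
m=(abs(c)<.03)&(abs(w)<.07)&(D[...,2]>.078)&(D[...,2]<.25)
for lo in range(-60,60,10):
    k=m&(w*1000>=lo)&(w*1000<lo+10); print(lo,k.sum(),np.round(np.percentile(D[k][:,2],[1,5,50])*1000) if k.sum()>5 else "")
```

```text
[0.4956917  0.01767598 0.08152317] [-5.34851491e-04  7.91624141e-05 -9.99999854e-01] 0.06017491877131931 [-1.16598520e+01  2.35010028e+01  9.30250141e+01 -1.95677140e-03
  6.35049121e+01 -2.40101121e+01]
-60 104 [169. 173. 201.]
-50 130 [132. 135. 169.]
-40 283 [127. 133. 190.]
-30 152 [178. 186. 210.]
-20 81 [192. 194. 220.]
-10 68 [193. 194. 217.]
0 84 [192. 194. 215.]
10 82 [192. 194. 215.]
20 146 [126. 130. 188.]
30 150 [124. 131. 166.]
40 75 [135. 142. 178.]
50 179 [170. 175. 198.]
```

The open tips are about 46 mm above the reported TCP, and about 42 mm at the grasp width. I'll go to a reported z≈0, which puts the tips near 42 mm, 10 mm above the nest.

>>> apply_moves:
  series:
    - [0,0,20,0,0,0,0.9]
    - [0,0,25,0,0,0,0.9]
    - [0,0,18,0,0,0,0.9]
    - [0,0,8,0,0,0,0.9]
    - [0,0,5,0,0,0,0.9]
    - [0,0,0,0,0,0,0.9]

```text
time_s: 28.68
position: [0.4959, 0.0176, 0.006]
tool_rot: [[-0.214, 0.977, 0.0], [0.977, 0.214, -0.0], [-0.0, 0.0, -1.0]]
ft_force: [-0.5, 0.2, 0.0]
grip_width: 0.0768
gripper_force: 0.0
```

>>> apply_moves:
  series:
    - [0,0,3,0,0,0,0.9]
    - [0,0,2,0,0,0,0.9]
    - [0,0,0,0,0,0,0]
    - [0,0,0,0,0,0,0]
    - [0,0,0,0,0,0,0]
    - [0,0,0,0,0,0,0]
    - [0,0,0,0,0,0,0]
  grip_force: 50

```text
time_s: 29.55
position: [0.4957, 0.0177, 0.0009]
tool_rot: [[-0.214, 0.977, -0.0], [0.977, 0.214, -0.0], [-0.0, -0.0, -1.0]]
ft_force: [-0.1, -0.2, 1.3]
grip_width: 0.0392
gripper_force: 53.8
```

Gripped at 39 mm. Lifting and carrying it to the bin.

>>> apply_moves:
  series:
    - [0,0,-10,0,0,0,0]
    - [0,0,-30,0,0,0,0]
    - [0,0,-45,0,0,0,0]
    - [0,0,-15,0,0,0,0]
    - [30,0,0,0,0,0,0]
    - [45,0.5,0,0,0,0,0]
    - [45,0.5,0,0,0,0,0]
    - [45,0.5,0,0,0,0,0]
    - [45,0.5,0,0,0,0,0]
    - [45,0,0,0,0,0,0]
    - [28,0,0,0,0,0,0]
    - [0,0,0,0,0,0,0]

```text
time_s: 31.05
position: [0.4365, 0.296, 0.1011]
tool_rot: [[-0.217, 0.976, 0.0], [0.976, 0.217, 0.0], [0.0, 0.0, -1.0]]
ft_force: [-0.4, -0.1, -2.5]
grip_width: 0.0394
gripper_force: 53.6
```

Run:
```python
from h import *
from rig import get_image
go(437,295,-12,12.2)
S=get_image("side")
cv2.imwrite("pics/bin.png",cv2.resize(S["frame"][130:310,160:380],(770,630))[:600,:,::-1])
T=dict(np.load("top.npz"));H=cv2.cvtColor(T["frame"],cv2.COLOR_RGB2HSV)
m=box(((H[...,0]<6)|(H[...,0]>174))&(H[...,1]>120),100,250,235,380)
print(rect(T,m,.055),rect(T,m,.0))
```

```text
t 31.05 pos [436.5 296.  101.1] yaw 12.5 w 39.4 F [-0.4 -0.1 -2.5] q6 9 | shift [ -1.1   0.3 113.1] rz 0.3 tilt [0.   0.01]
[441.4 290.2 186.8 179.6  79.7] [436.9 307.7 197.4 189.8  79.7]
```

View pics/bin.png

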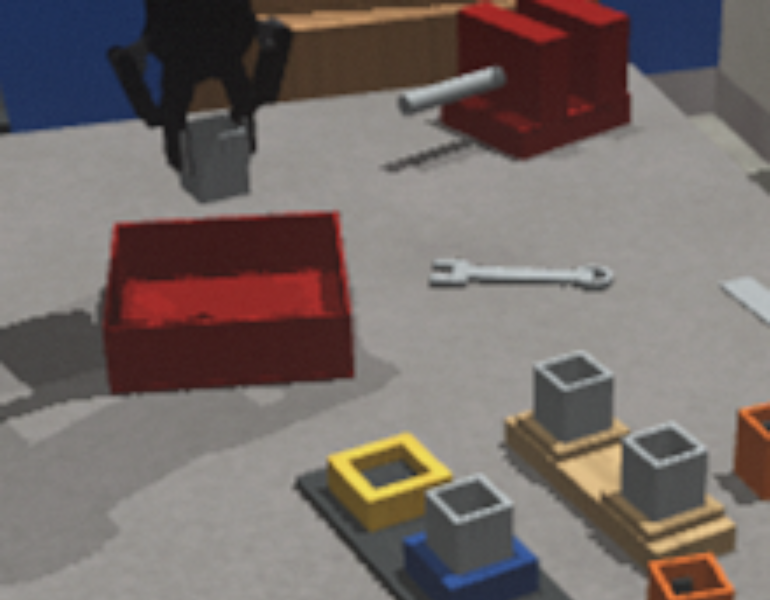

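The tube is held above the bin, tube at crop (215,155) and bin floor at (225,297). The yellow nest is empty. Lowering and releasing.

>>> apply_moves:
  series:
    - [-4,2,25,0,0,0,0]
    - [0,0,35,0,0,0,0]
    - [0,0,30,0,0,0,0]
    - [0,0,14,0,0,0,0]
    - [0,0,6,0,0,0,0]
    - [0,0,0,0,0,0,0]

```text
time_s: 31.85
position: [0.4405, 0.291, -0.0087]
tool_rot: [[-0.214, 0.977, 0.001], [0.977, 0.214, 0.0], [0.0, 0.001, -1.0]]
ft_force: [0.8, 0.3, -2.0]
grip_width: 0.0396
gripper_force: 53.5
```

>>> apply_moves:
  series:
    - [0,0,1,0,0,0,0]
    - [0,0,0,0,0,0,0.75]
    - [0,0,0,0,0,0,0.75]
    - [0,0,0,0,0,0,0.75]
    - [0,0,-20,0,0,0,0.75]
    - [0,0,-45,0,0,0,0.75]
    - [0,0,-50,0,0,0,0.75]
    - [0,0,-50,0,0,0,0.75]
    - [0,0,0,0,0,0,0.75]
    - [0,0,0,0,0,0,0.75]

```text
time_s: 33.1
position: [0.4395, 0.2909, 0.1541]
tool_rot: [[-0.214, 0.977, -0.001], [0.977, 0.214, -0.0], [-0.0, -0.001, -1.0]]
ft_force: [-0.5, -0.7, -0.4]
grip_width: 0.0637
gripper_force: 0.0
```

Run:
```python
from h import *
from rig import get_image
S=get_image("side")
go(437,295,-12,12.2)
cv2.imwrite("pics/end.png",cv2.resize(S["frame"][90:390,180:460],(560,600))[:,:,::-1])
```

```text
t 33.15 pos [439.4 290.8 153.6] yaw 12.3 w 64.1 F [-0.3 -0.3 -0.4] q6 8 | shift [  4.7  -1.  165.6] rz 0.1 tilt [-0.13 -0.05]
```

View pics/end.png

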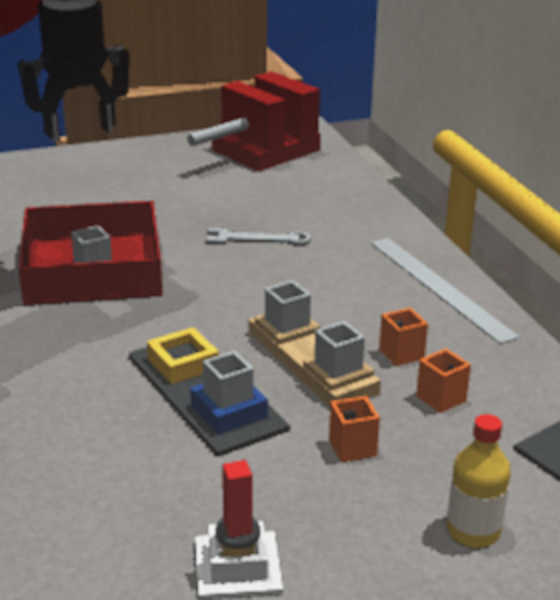

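The faulty tube stands in the bin at (90,243), the blue tube is in its nest at (228,380), and the gauge is upright in its stand at (237,500). Everything else is untouched and the gripper is clear.

```bash
python3 -c "
from rig import env
print(env.close_job())"
```

```text
the job is handed in; nothing more can be done
None
```

The job is handed in: the yellow-nest tube failed and is in the scrap bin, the blue-nest tube passed and stands in its nest, and the gauge is back in its stand, with the highest contact force I read about 9 N.

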